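# Fit the filter panel and hold the dust box's lid open

### The job

Make the bench dust box ready for loading: take the filter panel (the slab with a tab on top) from the wooden rack, slide it down into the slot in the side of the box until it is fully home, and let go of it. Then lift the lid, which has a bar handle in front, and hold it open at 45 degrees, so that a colleague can reach in; it falls shut by itself, so finish while still holding it there with the gripper. Leave everything else on the bench where it is.

Things in the scene. Friction and masses are not known exactly. Their poses are not given: they have to be found in the camera images.
- panel: filter panel: aluminium frame, paper faces, 120 wide (x) x 10 thick (y) x 120 high (z), with a tab 45 wide x 10 thick in the middle of its top edge, up to 170 above its underside; 0.12 to 0.25 kg. Origin: centre of its underside. At the start it stands upright in one of the rack's two grooves, 35 deep. Either way round fits the slot
- rack: fixed plywood block, 150 (x) x 170 (y) x 50 high, with two grooves along its x, at y = +37 and -37, their floor 15 above the bench, 124 x 14 wide; origin at the centre of its underside. One groove holds the panel, the other the offcut
- dustbox: fixed grey steel box, 180 (x) x 200 (y) x 130 high, closed by the lid; origin: centre of its underside, front towards its -x (the robot). On its -y side the filter holder, a block as high as the box, from y -100 to -165, with the slot in its top; outside that a black fan of 90 diameter sticks out 30 more, axis 60 up. The shut lid's top is 140 up, its side edges at y -95 and 95
- slot_floor (a point): centre of the slot's floor, 10 above the bench; x along the slot, y across it, z up (as the dustbox's). Slot 123 long (x) x 13 wide (y) x 120 deep, open at the top 130 above the bench, mouth chamfered by 3. Fully home, the panel's underside is at this point, its shoulders are flush with the holder's top and only the tab stands 50 above it
- lid (a joint): angle of the lid, rad: 0 shut (level), growing as the front edge rises; 0.785 is 45 degrees; stop at 1.35. It falls shut by its weight from every angle
- lid_hinge (a point): middle of the hinge line, at the back (box +x) top rim of the box, 130 above the bench; turns with the lid: y along the hinge line, -x towards the handle
- lid_handle (a point): middle of the lid's handle, a round steel bar of 10 diameter, 110 long along y, on two arms 47 in front of the lid's front edge; 232 from the hinge line along the lid's -x and 5 along its z; lid shut, 135 above the bench, free space below and behind. Lid: 187 x 190 x 10 aluminium frame, clear window, 0.4 to 0.6 kg: 2 to 3 N lifts it at the bar. Axes turn with the lid
- offcut: plain plywood board, 115 x 10 x 80 high, no tab, standing in the other groove of the rack; origin at the centre of its underside; leave alone
- figure: jointed wooden figure lying on its back, about 200 long and 25 thick; origin on the bench under its trunk; leave alone
- tape: tape measure, 70 x 40 x 65 high; origin at the centre of its underside; leave alone
- glue: glue bottle, 52 across, 150 tall; origin at the centre of its underside; leave alone
- sandblock: cork sanding block, 100 x 60 x 30 high; origin at the centre of its underside; leave alone
- driver: screwdriver lying on the bench; origin under its middle; leave alone
- cup: white cup, 70 across, 85 tall; origin at the centre of its underside; leave alone
- timber: piece of squared timber, 160 x 45 x 30 high; origin at the centre of its underside; leave alone
Things that resemble listed ones, but are neither listed nor needed, are in the scene too. There is more than one size of the panel; the one meant has the size given above.

How it is judged:
By the outcome, as a careful person would: the job done as asked, in the order asked, and still so for the second after the job is handed in, while the arm keeps its last pose, push and grip.
It also fails if it takes over 67 s, if anything falls off the work surface, if the arm or the gripper's body presses on something with over 40 N, if the wrist force passes 120 N, or if a joint passes its speed limit or range.

### The arm

A 6-joint arm with a two-finger parallel gripper is mounted at the origin on the work surface. World frame = base frame: x ahead of the robot, y to its left, z up, the work surface at z = 0. Lengths are in mm, angles in rad, forces in N, time in s.
With the tool pointing down it reaches from about 250 to 775 mm from the base axis. Payload 4 kg.
Tool frame: the origin (TCP) lies midway between the tips of the shut fingers; the grasp point (between the pads) lies 19 mm behind it (bot.pinch_z is the distance from the TCP to the grasp point, in mm); z points along the fingers, y is the line along which they close (so a half turn about z gives the same grasp; the last joint's range is limited). The gripper opens to 85 mm and grips with 20 to 120 N. Pads are 22 mm wide; open, the fingers measure 114 mm over their backs; the gripper's body (76 mm by 85 mm) begins 54 mm behind the grasp point. The pads swing forward as they close: fully open they stand 13 mm farther back than shut.
Start: joints at [-1.419, 0.087, 1.371, -0, 1.684, -0.103], TCP at [138.625, -532.26, 231.341] pointing down, gripper open.
Joint ranges: [-3.1, 3.1], [-0.76, 2.03], [0.27, 2.55], [-1.08, 4.22], [0.17, 2.65], [-2.57, 2.57]. Speed limits (rad/s): [2.79, 2.79, 3.14, 3.14, 3.14, 3.14].

### API

Orientations are given as a unit quaternion [w, x, y, z].
In Python, from station import bot, get_image, camera_params gives the robot as it stands.
- The arm moves only by the tool jog_arm, never from a script. Its argument "rows" is a list of rows, each a list of 7 numbers: the turn, a rotation vector about the tool's x, y, z in units of 5 degrees (1.0 is 5 degrees), then the shift along the tool's x, y, z in units of 25 mm (1.0 is 25 mm), then the finger opening in mm, from 0 to 85.4. A call has exactly 8 rows; each row shifts and turns the commanded pose from where the row before left it, along the tool's axes as they then stand; what a row does not reach is not made up. A row lasts 1/12 s, in which the tool goes at most 41.7 mm and 7.16 degrees, less where a joint would pass 70% of its speed; a pose out of reach is approached as far as the arm can. A call is refused whole if a number of a shift passes 1 or a number of a turn 1, either way. A call with a gripper value outside its range is refused whole. The fingers move at their own pace and stop on an object; "squeeze" is the grip in N (left out, the last holds). Time passes only in rows, so rows that do not move let the fingers close, or fill a call up. It gives the time, the measured TCP pose, the force, the opening and the grip force at its end, in the units of the state.
- bot.get_obs(): the state, without advancing time (a new reading comes with each control period).
- get_image(name): name is "scene" or "top" or "wrist"; returns (picture, depth): 480x640x3 uint8, blue, green, red; 480x640 float32, mm along the optical axis (not along the pixel's ray), 0 where there is no reading.
- camera_params(name): a dict with "fx", "fy", "cx", "cy" (pixels), "eye" and "rotation" of the camera in the world. Camera axes: x right, y up, looking along -z (the intrinsics and any distortion apply to the point x, -y, -z); pixel columns grow to the right and rows downward; lengths in mm; the calibration is good to about 2 mm. A picture is of the moment at which its call begins: read the wrist's pose just before it. camera_params takes no time and is no camera call; for the wrist camera it gives the pose at the moment of the call.
- bot.sign_off(): hands the job in; it is judged then, once.
The state is a dict: "time": time; "joints": joint angles; "joint_velocities": joint speeds; "effort": joint torques, N m; "eef_pos": TCP position; "eef_rot": TCP orientation; "contact_force": force on the tool from outside, world axes, zero at the start; "moment": the same for the moment, N m; "opening": opening from 0.0 (shut) to 1.0 (fully open); "grip_force": force on a finger pad.
Only numpy, scipy, OpenCV 4.12 (cv2) and the standard library are available. Lean on these libraries where they do the work, as an engineer would, in place of code of your own. Each camera call takes 0.05 s, during which the arm holds its last target. There are 200 camera calls.

## Working session

There is one attempt and no reset: what is moved stays moved. The work goes in short steps, Python scripts to look and compute and a tool call to move; the robot and the scene stay as the last step left them, time stands still between calls to the robot, and variables do not carry over. Pictures are saved under pics/ and viewed, at most 10 in all, crops included, and the job is handed in when it is done.

Besides the shell and the picture viewer there is one more tool, called after "Request:" as a command line: name --pt "numbers of a row" for each row, then --argument value for the rest. jog_arm: Moves the arm, as the interface text tells. Its arguments: {"type":"object","properties":{"rows":{"type":"array"},"squeeze":{"type":"number"}},"required":["rows"]}

```bash
mkdir -p pics; ls
cat > h.py <<'E'
import numpy as np, cv2
from station import bot, get_image, camera_params
def cloud(name):
    im,d=get_image(name); p=camera_params(name)
    R=np.array(p["rotation"]); e=np.array(p["eye"])
    v,u=np.mgrid[0:480,0:640]
    P=np.stack([(u-p["cx"])/p["fx"]*d,-(v-p["cy"])/p["fy"]*d,-d],-1)@R.T+e
    P[d==0]=np.nan
    return im,d,P
E
python3 - <<'E'
from h import *
for n in("scene","top"):
    im,d,P=cloud(n); np.savez(f"{n}.npz",im=im,d=d,P=P); cv2.imwrite(f"pics/{n}1.png",im)
    p=camera_params(n); print(n,{k:np.round(v,3).tolist() if not isinstance(v,str) else v for k,v in p.items()})
print(bot.get_obs())
E
```

```text
picsTraceback (most recent call last):
  File "<stdin>", line 3, in <module>
  File "h.py", line 7, in cloud
    P=np.stack([(u-p["cx"])/p["fx"]*d,-(v-p["cy"])/p["fy"]*d,-d],-1)@R.T+e
      ~~~~~~~~~~~~~~~~~~~~~~~~~~~~~~~~~~~~~~~~~~~~~~~~~~~~~~~~~~~~~~^~~~
ValueError: matmul: Input operand 1 has a mismatch in its core dimension 0, with gufunc signature (n?,k),(k,m?)->(n?,m?) (size 4 is different from 3)
```

```bash
sed -i 's/R=np.array(p\["rotation"\])/R=Rot(p["rotation"])/' h.py; sed -i '2a from scipy.spatial.transform import Rotation as Ro\ndef Rot(q): return Ro.from_quat(np.roll(q,-1)).as_matrix()' h.py
python3 - <<'E'
from h import *
for n in("scene","top"):
    im,d,P=cloud(n); np.savez(f"{n}.npz",im=im,d=d,P=P); cv2.imwrite(f"pics/{n}1.png",im)
    print(n,camera_params(n))
print(camera_params("wrist"),bot.get_obs())
E
```

```text
scene {'fx': 473.2036958117332, 'fy': 473.2036958117332, 'cx': 317.63167994494603, 'cy': 234.5772359059315, 'eye': array([1029.75882622,  338.59956539, 1130.9779896 ]), 'rotation': array([0.46177283, 0.12938903, 0.2417365 , 0.84355664])}
top {'fx': 543.8507557368325, 'fy': 543.8507557368325, 'cx': 317.9641814412035, 'cy': 233.88841639127995, 'eye': array([3.87278877e+02, 1.36049965e+00, 1.48696632e+03]), 'rotation': array([ 0.70920734,  0.03102457, -0.03743324, -0.70332153])}
{'fx': 418.4477105355863, 'fy': 418.4477105355863, 'cx': 324.28925751312613, 'cy': 240.44372951643643, 'eye': array([ 216.8382891 , -510.97416569,  373.195336  ]), 'rotation': array([ 0.78089451, -0.12736622,  0.09935583, -0.6034153 ])} {'time': 0.15, 'joints': array([-1.41906264e+00,  8.78291428e-02,  1.37192687e+00, -6.91081856e-07,
        1.68358397e+00, -1.03066389e-01]), 'joint_velocities': array([ 0.00217231, -0.00199736, -0.00497298, -0.00010296,  0.00142986,
       -0.00058536]), 'effort': array([ 1.35342852e-03, -3.52372992e+01, -3.13679481e+01, -2.60766383e-04,
        8.08110548e-03,  1.05467059e-06]), 'eef_pos': array([ 138.58400505, -531.86132518,  230.37397391]), 'eef_rot': array([-8.73395959e-04,  9.91895212e-01,  1.27055596e-01, -2.16005865e-05]), 'contact_force': array([-1.3917693 , -0.0370764 , -0.24340655]), 'moment': array([0.01760234, 0.00219777, 0.00490923]), 'grip_force': 0.0, 'opening': 0.9995020710133541}
```

View pics/scene1.png

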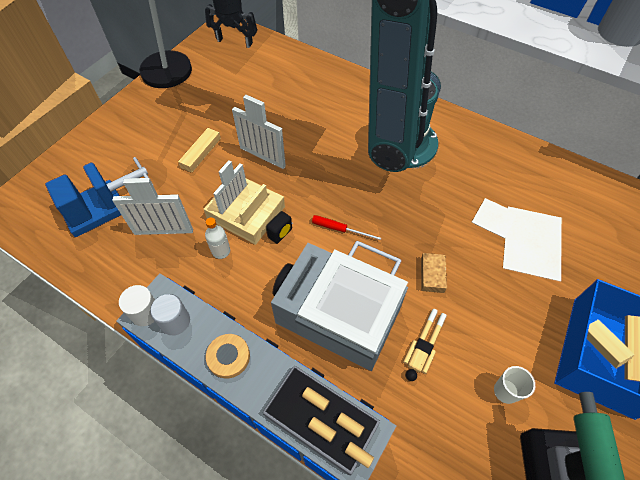

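View pics/top1.png

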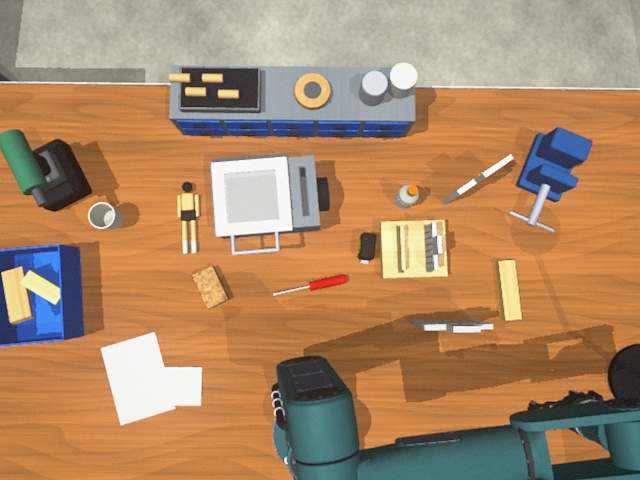

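Run:
```python
from h import *
T=np.load("top.npz");S=np.load("scene.npz")
def rect(P,m,name):
    q=P[m]; q=q[np.isfinite(q[:,0])]
    r=cv2.minAreaRect(q[:,:2].astype(np.float32)); print(name,len(q),"med z",np.round(np.median(q[:,2]),1),"c",np.round(r[0],1),"size",np.round(r[1],1),"ang",round(r[2],2))
def box(u0,u1,v0,v1):
    m=np.zeros((480,640),bool);m[v0:v1,u0:u1]=1;return m
P=T["P"];z=P[...,2]
print("bench z",np.nanmedian(z[box(340,360,330,350)]))
rect(P,box(370,460,210,290)&(z>44)&(z<56),"rack top")
rect(P,box(370,460,210,290)&(z>160)&(z<195),"tab")
rect(P,box(370,460,210,290)&(z>100)&(z<160),"panel shoulders+")
rect(P,box(370,425,210,290)&(z>70)&(z<100),"offcut")
rect(P,box(200,335,145,240)&(z>120)&(z<136),"box/holder top")
rect(P,box(200,300,145,233)&(z>136.5)&(z<150),"lid")
rect(P,box(285,335,145,240)&(z>122)&(z<136),"holder")
rect(P,box(225,285,232,260)&(z>120)&(z<150),"handle")
rect(P,box(290,315,155,220)&(z<118),"slot in")
P2=S["P"];z=P2[...,2]
rect(P2,box(200,285,155,240)&(z>44)&(z<56),"S rack")
rect(P2,box(210,250,155,215)&(z>170)&(z<195),"S tab")
rect(P2,box(210,250,155,215)&(z>140)&(z<195),"S tab all")
rect(P2,box(210,250,155,215)&(z>110)&(z<195),"S panel")
rect(P2,box(290,410,230,345)&(z>137)&(z<150),"S lid")
rect(P2,box(345,402,235,278)&(z>128)&(z<150),"S handle")
rect(P2,box(265,340,235,335)&(z>122)&(z<136),"S holder")
a=cv2.resize(S["im"][150:250,190:310],None,fx=4,fy=4,interpolation=3)
b=cv2.resize(T["im"][140:290,280:470],None,fx=2.67,fy=2.67,interpolation=3)[:400,:]
c=np.hstack([a[:400,:300],b[:400,:500]]); cv2.imwrite("pics/crop1.png",c);print(c.shape)
```

```text
bench z -0.8206175887773952
rack top 2533 med z 49.9 c [ 491.2 -249. ] size [150.1 201.7] ang 2.07
tab 114 med z 182.7 c [ 492.2 -300.6] size [44. 12.] ang 2.43
panel shoulders+ 312 med z 131.9 c [ 491.3 -264.1] size [119.   84.1] ang 2.4
offcut 237 med z 93.4 c [ 489.9 -189.9] size [114.   84.3] ang 2.01
box/holder top 3532 med z 131.7 c [612.5 126.4] size [220.8 265.5] ang 5.34
lid 3812 med z 139.4 c [615.7 145.3] size [196.2 218.3] ang 5.14
holder 1736 med z 129.7 c [627.  31.] size [197.1  85.2] ang 0.91
handle 406 med z 138.4 c [495.1 153.6] size [ 55.4 133.9] ang 1.57
slot in 276 med z 10.8 c [674.   17.1] size [178.   65.7] ang 12.94
S rack 1814 med z 49.7 c [ 466.9 -277. ] size [295.2 226.6] ang 34.91
S tab 107 med z 182.6 c [ 493.1 -299. ] size [44.3 16.1] ang 0.55
S tab all 216 med z 169.8 c [ 492. -299.] size [47.2 16.1] ang 0.55
S panel 522 med z 135.6 c [ 492.4 -299. ] size [122.8  16.8] ang 1.69
S lid 5064 med z 139.5 c [588.4 156. ] size [238.2 197. ] ang 4.68
S handle 967 med z 139.4 c [502.4 149.8] size [ 99.7 131.4] ang 30.2
S holder 2255 med z 130.1 c [628.8  82.6] size [194.9 171.9] ang 5.91
(400, 800, 3)
```

View pics/crop1.png

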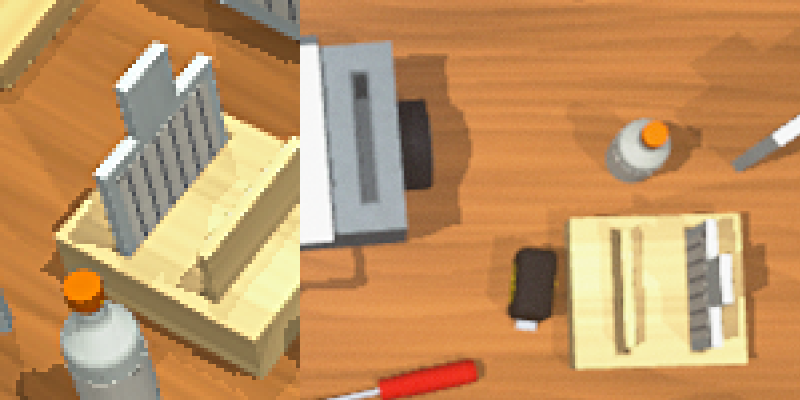

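The rack panel (scene (232,185), top (433,245)) has a tab 44 wide with its top at 183–185, and it is 119–122 wide. It stands in the rack, so it is the one meant. The loose look-alikes at scene (258,135) and (155,210) are not in the rack and are larger. The crop also shows the offcut in the other groove, with the glue bottle and tape nearby. Next I measure the slot and lid precisely.

```bash
cat >> h.py <<'E'
def plane_pts(name,uv,z):
    p=camera_params(name);R=Rot(p["rotation"]);e=np.array(p["eye"]);uv=np.atleast_2d(uv)
    r=np.c_[(uv[:,0]-p["cx"])/p["fx"],-(uv[:,1]-p["cy"])/p["fy"],-np.ones(len(uv))]@R.T
    return e+r*((z-e[2])/r[:,2])[:,None]
def topdown(im,name,c,half,z,ppm=3):
    "orthophoto on plane z: col = +x... rows = +y up"
    p=camera_params(name);R=Rot(p["rotation"]);e=np.array(p["eye"]);n=int(2*half*ppm)
    j,i=np.mgrid[0:n,0:n]; X=np.stack([c[0]-half+i/ppm,c[1]+half-j/ppm,np.full(i.shape,float(z))],-1)
    q=(X-e)@R; u=-q[...,0]/q[...,2]*p["fx"]+p["cx"]; v=q[...,1]/q[...,2]*p["fy"]+p["cy"]
    return cv2.remap(im,u.astype(np.float32),v.astype(np.float32),cv2.INTER_CUBIC)
def say(pos,yaw):
    "units from measured pose to a tool-down pose"
    o=bot.get_obs(); R=Rot(o["eef_rot"]); Y=Ro.from_euler("z",yaw,degrees=True).as_matrix()@np.diag([1,-1,-1.])
    rv=Ro.from_matrix(R.T@Y).as_rotvec(degrees=True)/5
    d=R.T@(np.array(pos)-o["eef_pos"])/25
    print("TCP",o["eef_pos"].round(1),"turn",rv.round(2),"shift",d.round(2),"t",round(o["time"],2))
E
python3 - <<'E'
from h import *
T=np.load("top.npz");S=np.load("scene.npz")
A=topdown(T["im"],"top",(625,25),100,130); B=topdown(S["im"],"scene",(625,25),100,130)
cv2.imwrite("pics/ortho.png",np.hstack([A,B])[:, :][::1])
c=np.hstack([A,B]);c=cv2.resize(c,(800,400));
for k in range(0,200,20):
    cv2.line(c,(k*2,0),(k*2,4),(0,0,255),1);cv2.line(c,(0,k*2),(4,k*2),(0,0,255),1)
cv2.imwrite("pics/ortho.png",c)
def line(P,a):  # robust lid edges: histogram of yaw-rotated coordinates
    pass
for n,D,bb in(("top",T,(200,335,145,245)),("scene",S,(265,410,230,345))):
    P=D["P"][bb[2]:bb[3],bb[0]:bb[1]].reshape(-1,3); P=P[(P[:,2]>137)&(P[:,2]<144)]
    # raster + open to drop stray/handle
    g=np.zeros((400,400),np.uint8); g[((P[:,0]-420)).astype(int).clip(0,399),((P[:,1]+50)).astype(int).clip(0,399)]=255
    g=cv2.morphologyEx(g,cv2.MORPH_CLOSE,np.ones((7,7)));g=cv2.morphologyEx(g,cv2.MORPH_OPEN,np.ones((25,25)))
    cs=max(cv2.findContours(g,0,2)[0],key=cv2.contourArea); r=cv2.minAreaRect(cs)
    print(n,"lid c",r[0][1]+420.5,r[0][0]-49.5,r[1],r[2])
E
```

```text
top lid c 612.9544982910156 158.65200805664062 (188.67266845703125, 190.44615173339844) 84.64418029785156
scene lid c 612.2819213867188 161.1773681640625 (188.9340362548828, 190.0803985595703) 84.71875762939453
```

View pics/ortho.png

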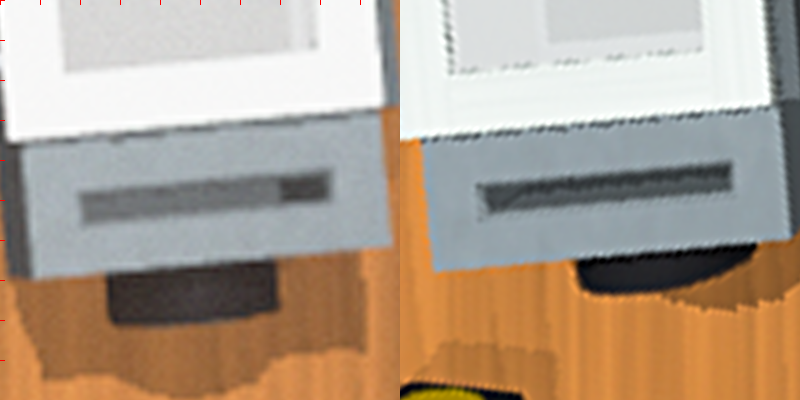

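Request:
jog_arm --pt "0 0 0.5 1 -0.5 -0.3 45" --pt "0 0 0.5 1 -0.5 -0.3 45" --pt "0 0 0.5 1 -0.5 -0.3 45" --pt "0 0 0.5 1 -0.5 -0.3 45" --pt "0 0 0.5 1 -0.5 -0.3 45" --pt "0 0 0 1 -0.5 -0.3 45" --pt "0 0 0 1 -0.5 0 45" --pt "0 0 0 1 -0.5 0 45"

```text
time: 0.82
eef_pos: [325.9, -409.0, 276.8]
eef_rot: [0.0, 1.0, 0.018, 0.0]
contact_force: [0.1, -0.2, -0.5]
opening: 0.53
grip_force: 0.0
```

Request:
jog_arm --pt "0 0 0 0.97 -0.59 0 45" --pt "0 0 0 0.97 -0.59 0 45" --pt "0 0 0 0.97 -0.59 0.2 45" --pt "0 0 0 0.97 -0.59 0.3 45" --pt "0 0 0 0.97 -0.59 0.3 45" --pt "0 0 0 0.97 -0.59 0.3 45" --pt "0 0 0 0.97 -0.59 0.3 45" --pt "0 0 0 0 0 0 45"

```text
time: 1.48
eef_pos: [493.3, -296.5, 238.2]
eef_rot: [-0.002, 1.0, 0.021, -0.001]
contact_force: [-0.3, 0.2, 0.2]
opening: 0.526
grip_force: 0.0
```

Run:
```python
from h import *
im,d,P=cloud("wrist"); cv2.imwrite("pics/w1.png",im)
z=P[...,2]; m=(z>165)&(z<195)
q=P[m]; q=q[(abs(q[:,0]-492)<40)&(abs(q[:,1]+300)<20)]
print(len(q)); r=cv2.minAreaRect(q[:,:2].astype(np.float32)); print(r)
t=q[q[:,2]>178]; print(len(t)); 
if len(t)>5: print(cv2.minAreaRect(t[:,:2].astype(np.float32)),np.median(t,0))
print(np.sum((z>120)&(z<136)))
say((492.3,-299.8,143),2.1)
```

```text
1793
((487.9355163574219, -301.4132995605469), (45.34028625488281, 9.883110046386719), 2.154754877090454)
1657
((487.9398498535156, -301.4920959472656), (45.34933853149414, 9.731789588928223), 2.2733075618743896) [ 490.43234492 -301.27082486  185.95292067]
1452
TCP [ 491.7 -298.2  239.1] turn [-0.03  0.03  0.05] shift [0.03 0.07 3.85] t 1.53
```

View pics/w1.png

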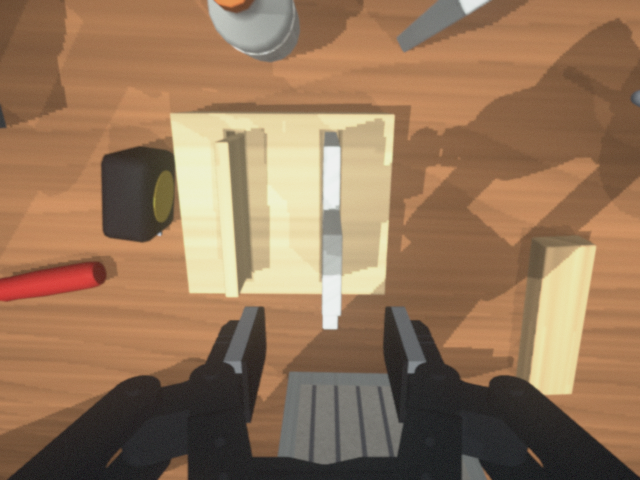

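Run:
```python
from h import *
for _ in range(2):
    im,d,P=cloud("wrist"); z=P[...,2]
    q=P[(z>178)&(z<195)&(abs(P[...,0]-492)<40)&(abs(P[...,1]+300)<20)]
    s=P[(z>128)&(z<140)&(abs(P[...,0]-492)<80)&(abs(P[...,1]+300)<20)]
    r=cv2.minAreaRect(q[:,:2].astype(np.float32)); print(r); print(cv2.minAreaRect(s[:,:2].astype(np.float32)),np.median(s[:,2]))
    say((*r[0],143),2.1)
```

```text
((488.797119140625, -300.8064270019531), (45.299072265625, 10.023666381835938), 1.9874838590621948)
((488.8275146484375, -301.1280517578125), (119.66847229003906, 9.658027648925781), 2.033344030380249) 136.09251740431642
TCP [ 490.9 -299.5  240.1] turn [-0.01  0.03  0.02] shift [-0.08  0.06  3.88] t 1.58
((489.1488952636719, -300.46527099609375), (45.376190185546875, 9.808929443359375), 1.8919978141784668)
((488.8625793457031, -300.323486328125), (120.45520782470703, 9.988816261291504), 1.8527849912643433) 135.89924828189086
TCP [ 490.4 -300.3  240.8] turn [-0.    0.02  0.01] shift [-0.05  0.01  3.91] t 1.63
```

Request:
jog_arm --pt "0 0 0 -0.05 0 0.6 36" --pt "0 0 0 0 0 0.7 36" --pt "0 0 0 0 0 0.7 36" --pt "0 0 0 0 0 0.7 36" --pt "0 0 0 0 0 0.7 36" --pt "0 0 0 0 0 0.5 36" --pt "0 0 0 0 0 0 36" --pt "0 0 0 0 0 0 36" --squeeze 50

```text
time: 2.3
eef_pos: [488.7, -300.9, 143.7]
eef_rot: [-0.0, 1.0, 0.018, -0.0]
contact_force: [0.3, -0.8, 0.2]
opening: 0.417
grip_force: 0.0
```

Request:
jog_arm --pt "0 0 0 0 0 0 5" --pt "0 0 0 0 0 0 5" --pt "0 0 0 0 0 0 5" --pt "0 0 0 0 0 0 5" --pt "0 0 0 0 0 0 5" --pt "0 0 0 0 0 0 5" --pt "0 0 0 0 0 0 5" --pt "0 0 0 0 0 0 5" --squeeze 50

```text
time: 2.97
eef_pos: [490.2, -300.9, 145.8]
eef_rot: [0.001, 1.0, 0.018, 0.001]
contact_force: [-0.5, -0.3, 6.2]
opening: 0.109
grip_force: 49.7
```

Request:
jog_arm --pt "0 0 0 0 0 -0.4 5" --pt "0 0 0 0 0 -0.6 5" --pt "0 0 0 0 0 -0.9 5" --pt "0 0 0 0 0 -1 5" --pt "0 0 0 0 0 -1 5" --pt "0 0 0 0 0 -1 5" --pt "0 0 0 0 0 -1 5" --pt "0 0 0 0 0 -0.5 5"

```text
time: 3.63
eef_pos: [489.8, -300.6, 307.5]
eef_rot: [0.001, 1.0, 0.018, 0.002]
contact_force: [0.3, 0.4, -1.5]
opening: 0.109
grip_force: 48.8
```

Request:
jog_arm --pt "0 0 0 0.2 -0.6 0 5" --pt "0 0 -0.1 0.3 -0.8 0 5" --pt "0 0 -0.1 0.3 -0.9 0 5" --pt "0 0 -0.1 0.4 -0.9 0 5" --pt "0 0 -0.1 0.4 -0.9 0 5" --pt "0 0 -0.1 0.4 -0.9 0 5" --pt "0 0 -0.1 0.4 -0.9 0 5" --pt "0 0 0 0.4 -0.8 0 5"

```text
time: 4.3
eef_pos: [549.1, -127.2, 303.3]
eef_rot: [-0.0, 0.999, 0.045, -0.001]
contact_force: [-0.1, 0.8, -1.7]
opening: 0.112
grip_force: 49.0
```

Run:
```python
from h import *
o=bot.get_obs();print(o["grip_force"],o["contact_force"].round(1),o["opening"])
say((628,28.3,300),5.3)
```

```text
48.9507257938385 [-0.1  0.8 -1.7] 0.11249107400498476
TCP [ 549.1 -127.2  303.3] turn [-0.01  0.02 -0.03] shift [ 3.7  -5.91  0.13] t 4.3
```

Request:
jog_arm --pt "0 0 0 0.5 -0.6 0 5" --pt "0 0 0 0.5 -0.6 0 5" --pt "0 0 0 0.5 -0.6 0 5" --pt "0 0 0 0.5 -0.6 0 5" --pt "0 0 0 0.5 -0.5 0 5" --pt "0 0 0 0.5 -0.5 0 5" --pt "0 0 0 0.3 -0.3 0 5" --pt "0 0 0 0 0 0 5"

```text
time: 4.97
eef_pos: [623.8, -27.6, 302.5]
eef_rot: [-0.0, 0.999, 0.046, -0.001]
contact_force: [0.3, 0.5, -1.6]
opening: 0.106
grip_force: 49.0
```

Run:
```python
from h import *
get_image("wrist");get_image("wrist")
im,d,P=cloud("wrist"); np.savez("w2.npz",im=im,d=d,P=P,obs=bot.get_obs()["eef_pos"])
A=topdown(im,"wrist",(628,28),90,130,2.2)
cv2.imwrite("pics/w2.png",np.hstack([cv2.resize(im,(400,300)),cv2.resize(A,(300,300))]))
cv2.imwrite("pics/w2.png",np.hstack([cv2.copyMakeBorder(cv2.resize(im,(400,300)),0,A.shape[0]-300,0,0,0),A]))
z=P[...,2]; m=(z<122)&(abs(P[...,0]-628)<75)&(abs(P[...,1]-28)<25)
say((628,28.3,300),5.3)
```

```text
TCP [622.7 -30.  303.6] turn [ 0.01  0.01 -0.05] shift [ 0.42 -2.3   0.14] t 5.12
```

View pics/w2.png

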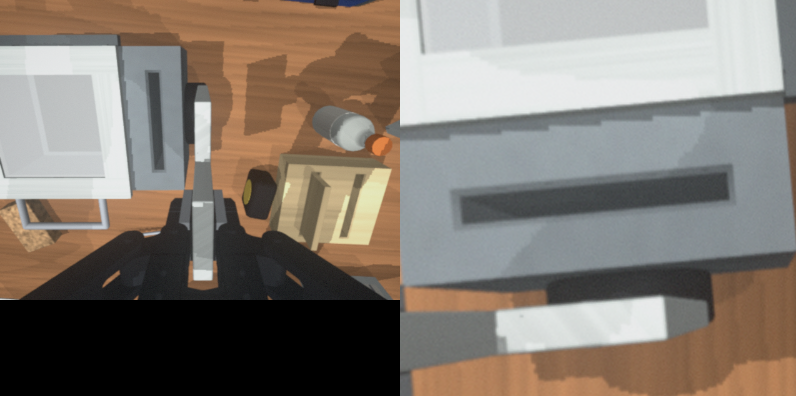

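The wrist picture shows the slot clearly at left (155,120), and the panel is held upright beside it. I'll fit both numerically.

Run:
```python
from h import *
W=np.load("w2.npz"); P=W["P"]; 
A=topdown(W["im"],"wrist",(628,28),90,130,4); g=cv2.cvtColor(A,cv2.COLOR_BGR2GRAY)
b=cv2.GaussianBlur(g,(5,5),0)
for th in (70,80,90,100,110,120):
    m=(b<th).astype(np.uint8); m[:, :]=m
    cs=[c for c in cv2.findContours(m,0,2)[0] if cv2.contourArea(c)>15000]
    for c in cs:
        r=cv2.minAreaRect(c); x=538+r[0][0]/4; y=118-r[0][1]/4
        if abs(y-28)<20: print(th,"slot",round(x,1),round(y,1),np.round(np.array(r[1])/4,1),r[2])
z=P[...,2]; tz=303.6
for n,lo,hi in(("shoulder",tz-16,tz-4),("tab",tz+30,tz+50)):
    q=P[(z>lo)&(z<hi)&(abs(P[...,1]+33)<30)&(abs(P[...,0]-622)<90)]
    if len(q)>20: print(n,len(q),cv2.minAreaRect(q[:,:2].astype(np.float32)),np.median(q[:,2]))
q=P[(abs(P[...,1]+33)<40)&(abs(P[...,0]-622)<90)&(z>150)&(z<tz-20)]
print(len(q),q.min(0) if len(q) else 0)
# panel end face tilt: points on +x end
e=q[q[:,0]>675]; print(len(e), [np.round([zz,*np.median(e[abs(e[:,2]-zz)<8],0)],1) for zz in(180,210,240,270)])
print(W["obs"])
```

```text
80 slot 628.4 28.1 [ 12.  117.3] 84.44703674316406
90 slot 626.7 28.2 [ 12.8 121.2] 84.64418029785156
100 slot 626.5 29.1 [ 15.1 122.2] 84.70991516113281
110 slot 627.4 28.5 [ 16.3 124.6] 83.6598129272461
120 slot 627.1 29.1 [ 17.2 125.5] 84.4006576538086
shoulder 2725 ((662.6276245117188, -25.938762664794922), (38.64827346801758, 9.929032325744629), 5.424571990966797) 292.7755835375136
tab 9826 ((629.4987182617188, -29.956966400146484), (44.87498092651367, 51.75778579711914), 52.811885833740234) 343.15447858113976
470 [643.80398993 -29.24916094 176.87750399]
453 [array([180. , 681.3, -23.9, 181.5]), array([210. , 681.4, -24.2, 208.6]), array([240. , 681.5, -24.2, 239.6]), array([270. , 681.6, -24.2, 271. ])]
[622.66628817 -29.98413984 303.61945569]
```

Request:
jog_arm --pt "0 0 0 0.1 -0.4 0 5" --pt "0 0 0 0.1 -0.7 0 5" --pt "0 0 0 0.1 -0.7 0 5" --pt "0 0 0 0.12 -0.51 0 5" --pt "0 0 0 0 0 0.4 5" --pt "0 0 0 0 0 0.6 5" --pt "0 0 0 0 0 0.2 5" --pt "0 0 0 0 0 0 5"

```text
time: 5.78
eef_pos: [627.3, 28.6, 270.8]
eef_rot: [0.0, 0.999, 0.044, -0.003]
contact_force: [0.4, -0.1, -2.9]
opening: 0.112
grip_force: 48.9
```

Run:
```python
from h import *
get_image("wrist");get_image("wrist")
im,d,P=cloud("wrist");z=P[...,2];tz=bot.get_obs()["eef_pos"][2]
q=P[(abs(P[...,1]-30)<40)&(P[...,0]>676)&(P[...,0]<710)&(z>tz-125)&(z<tz-20)]
print(len(q),np.median(q,0)); print("centre",np.median(q,0)[:2]-60*np.array([.9956,.094]))
say((627.9,28.6,250),5.4)
```

```text
447 [687.48199734  34.35520048 219.36708486]
centre [627.74599734  28.71520048]
TCP [628.5  28.5 274.3] turn [ 0.   -0.01 -0.07] shift [-0.03 -0.01  0.97] t 5.93
```

Request:
jog_arm --pt "0 0 -0.07 -0.03 0 0.2 5" --pt "0 0 0 0 0 0.2 5" --pt "0 0 0 0 0 0.2 5" --pt "0 0 0 0 0 0.2 5" --pt "0 0 0 0 0 0.2 5" --pt "0 0 0 0 0 0.2 5" --pt "0 0 0 0 0 0.2 5" --pt "0 0 0 0 0 0.1 5"

```text
time: 6.6
eef_pos: [627.4, 29.1, 235.0]
eef_rot: [-0.0, 0.999, 0.048, -0.001]
contact_force: [-0.1, -1.0, -1.8]
opening: 0.109
grip_force: 49.0
```

Request:
jog_arm --pt "0 0 0 0 0 0.4 5" --pt "0 0 0 0 0 0.4 5" --pt "0 0 0 0 0 0.4 5" --pt "0 0 0 0 0 0.4 5" --pt "0 0 0 0 0 0.4 5" --pt "0 0 0 0 0 0.4 5" --pt "0 0 0 0 0 0.4 5" --pt "0 0 0 0 0 0.3 5"

```text
time: 7.27
eef_pos: [627.3, 29.0, 157.0]
eef_rot: [-0.0, 0.999, 0.048, -0.001]
contact_force: [-0.7, -0.4, -1.6]
opening: 0.115
grip_force: 49.0
```

Request:
jog_arm --pt "0 0 0 0 0 0.15 5" --pt "0 0 0 0 0 0.15 5" --pt "0 0 0 0 0 0.15 5" --pt "0 0 0 0 0 0.1 5" --pt "0 0 0 0 0 0.1 5" --pt "0 0 0 0 0 0.05 5" --pt "0 0 0 0 0 0.05 5" --pt "0 0 0 0 0 0 5"

```text
time: 7.93
eef_pos: [627.8, 29.0, 140.9]
eef_rot: [0.0, 0.999, 0.048, 0.0]
contact_force: [-1.1, -0.5, 0.6]
opening: 0.109
grip_force: 49.4
```

Request:
jog_arm --pt "0 0 0 0 0 0.04 5" --pt "0 0 0 0 0 0.04 5" --pt "0 0 0 0 0 0.04 5" --pt "0 0 0 0 0 0 5" --pt "0 0 0 0 0 0 5" --pt "0 0 0 0 0 0 5" --pt "0 0 0 0 0 0 5" --pt "0 0 0 0 0 0 5"

```text
time: 8.6
eef_pos: [627.9, 29.0, 140.8]
eef_rot: [0.0, 0.999, 0.048, 0.001]
contact_force: [-5.4, -0.6, 10.1]
opening: 0.111
grip_force: 50.8
```

Request:
jog_arm --pt "0 0 0 0 0 0 28" --pt "0 0 0 0 0 0 28" --pt "0 0 0 0 0 0 28" --pt "0 0 0 0 0 -0.5 28" --pt "0 0 0 0 0 -1 28" --pt "0 0 0 0 0 -1 28" --pt "0 0 0 0 0 -1 28" --pt "0 0 0 0 0 -1 28"

```text
time: 9.27
eef_pos: [627.7, 29.0, 251.3]
eef_rot: [0.0, 0.999, 0.048, 0.0]
contact_force: [0.5, 0.0, -0.7]
opening: 0.326
grip_force: 0.0
```

Request:
jog_arm --pt "0 0 -1 -0.6 0 -1 40" --pt "0 0 -1 -0.7 0 0 40" --pt "0 0 -1 -0.7 0 0 40" --pt "0 0 -1 -0.7 -0.1 0 40" --pt "0 0 -1 -0.7 -0.2 0 40" --pt "0 0 -1 -0.7 -0.3 0 40" --pt "0 0 -1 -0.7 -0.4 0 40" --pt "0 0 -1 -0.7 -0.5 0 40"

```text
time: 9.93
eef_pos: [482.4, 6.6, 275.2]
eef_rot: [0.0, 0.922, 0.388, 0.0]
contact_force: [-0.1, -0.3, 1.0]
opening: 0.469
grip_force: 0.0
```

Run:
```python
from h import *
im,d,P=cloud("top");z=P[...,2]
q=P[(z>150)&(z<200)&(abs(P[...,0]-627)<50)&(abs(P[...,1]-28)<30)]; print("top tab",len(q),np.nanmedian(q,0) if len(q) else 0)
im2,d,P=cloud("scene");z=P[...,2]
near=(abs(P[...,0]-627)<75)&(abs(P[...,1]-30)<15)
q=P[near&(z>165)&(z<200)]; print("scene tab top z pct",len(q),np.percentile(q[:,2],[50,90,97]) if len(q) else 0)
q=P[near&(z>115)&(z<150)]; print("holder z",np.percentile(q[:,2],[5,50,95]))
im3,d,P=cloud("wrist")
cv2.imwrite("pics/v3.png",np.hstack([cv2.resize(im2[210:360,240:420],None,fx=2.2,fy=2.2)[:320,:390],cv2.resize(im3,(400,300))[:,:].copy() if 0 else cv2.copyMakeBorder(cv2.resize(im3,(400,300)),0,20,0,0,0)]))
# handle estimate: lid frame from yaw 5.4, slot
Rz=Ro.from_euler("z",5.4,degrees=True).as_matrix(); o=np.array([627,28.6,0])-Rz@[0,-132.5,0]
print("origin",o,"handle",o+Rz@[90-232,0,135])
say(o+Rz@[90-232,0,190],95.4)
```

```text
top tab 83 [628.43328486  27.49332741 179.18569914]
scene tab top z pct 118 [178.7064223  181.86578171 183.28217224]
holder z [125.68377722 129.65297841 139.54759965]
origin [614.53064849 160.51196031   0.        ] handle [473.16084951 147.14857982 135.        ]
TCP [482.6   6.7 275.9] turn [  0.03  -0.01 -10.  ] shift [ 3.73 -4.22  3.43] t 10.08
```

View pics/v3.png

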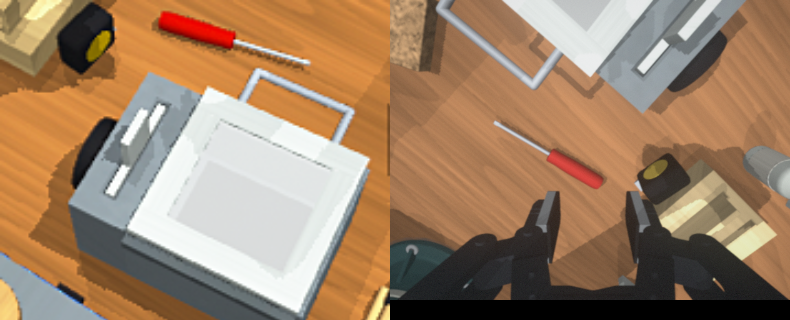

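The tab stands at z ≈ 180, with the shoulders flush, so the panel is fully home and released. Next is the handle.

Request:
jog_arm --pt "0 0 -1 0.46 -0.53 0.2 40" --pt "0 0 -1 0.5 -0.49 0.3 40" --pt "0 0 -1 0.54 -0.44 0.3 40" --pt "0 0 -1 0.58 -0.39 0.3 40" --pt "0 0 -1 0.61 -0.34 0.3 40" --pt "0 0 -1 0.64 -0.29 0.3 40" --pt "0 0 -1 0.66 -0.23 0.3 40" --pt "0 0 -1 0.68 -0.17 0.3 40"

```text
time: 10.75
eef_pos: [472.7, 147.5, 216.8]
eef_rot: [0.0, 0.734, 0.68, 0.0]
contact_force: [0.3, -0.7, -0.7]
opening: 0.469
grip_force: 0.0
```

Request:
jog_arm --pt "0 0 -1 0 0 0 40" --pt "0 0 -1 0 0 0 40" --pt "0 0 0 0 0 0 40" --pt "0 0 0 0 0 0 40" --pt "0 0 0 0 0 0 40" --pt "0 0 0 0 0 0 40" --pt "0 0 0 0 0 0 40" --pt "0 0 0 0 0 0 40"

```text
time: 11.42
eef_pos: [472.0, 146.1, 217.1]
eef_rot: [0.0, 0.673, 0.74, 0.0]
contact_force: [-0.9, 0.6, 0.0]
opening: 0.468
grip_force: 0.0
```

Run:
```python
from h import *
im,d,P=cloud("wrist"); cv2.imwrite("pics/w4.png",cv2.resize(im,(480,360)))
for nm,P in(("wrist",P),("scene",np.load("scene.npz")["P"]),("top",np.load("top.npz")["P"])):
    z=P[...,2]; Rz=Ro.from_euler("z",5.4,degrees=True).as_matrix(); o=np.array([614.5,160.5,0])
    L=(P-o)@Rz
    m=(z>125)&(z<148)&(L[...,0]<-125)&(L[...,0]>-160)&(abs(L[...,1])<75)
    q=L[m]; print(nm,len(q),q.min(0).round(1),q.max(0).round(1),np.median(q,0).round(1)) if len(q) else print(nm,0)
    c=q[abs(q[:,1])<40]; 
    if len(c): print(" bar x pct",np.percentile(c[:,0],[5,50,95]).round(1),"z max",np.percentile(c[:,2],95).round(1))
say((473.2,147.1,116),95.4)
```

```text
wrist 4352 [-148.   -58.8  133.6] [-125.    60.8  142.5] [-141.8   11.6  139.4]
 bar x pct [-147.4 -143.  -138.6] z max 140.8
scene 224 [-146.5  -58.4  132.2] [-125.    60.9  145.6] [-137.8    2.7  138.8]
 bar x pct [-144.  -138.4 -134.8] z max 141.8
top 224 [-144.8  -61.3  130.4] [-125.8   58.1  146.7] [-139.3   -1.5  138.5]
 bar x pct [-144.2 -140.  -135.3] z max 143.1
TCP [471.9 146.1 217.1] turn [0. 0. 0.] shift [0.04 0.05 4.04] t 11.47
```

View pics/w4.png

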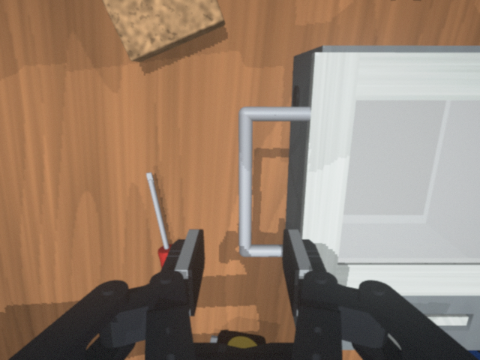

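The picture shows the bar at (246,180), centred between the fingers and parallel to the pads. The fingers clear the lid edge and the box.

Request:
jog_arm --pt "0 0 0 0.04 0.01 0.5 40" --pt "0 0 0 0 0 0.7 40" --pt "0 0 0 0 0 0.8 40" --pt "0 0 0 0 0 0.8 40" --pt "0 0 0 0 0 0.7 40" --pt "0 0 0 0 0 0.54 40" --pt "0 0 0 0 0 0 40" --pt "0 0 0 0 0 0 40" --squeeze 35

```text
time: 12.13
eef_pos: [471.0, 147.1, 114.6]
eef_rot: [-0.001, 0.673, 0.74, -0.001]
contact_force: [0.4, 0.2, -0.3]
opening: 0.47
grip_force: 0.0
```

Request:
jog_arm --pt "0 0 0 0 0 0 5" --pt "0 0 0 0 0 0 5" --pt "0 0 0 0 0 0 5" --pt "0 0 0 0 0 0 5" --pt "0 0 0 0 0 0 5" --pt "0 0 0 0 0 0 5" --pt "0 0 0 0 0 0 5" --pt "0 0 0 0 0 0 5" --squeeze 35

```text
time: 12.8
eef_pos: [473.2, 147.5, 117.4]
eef_rot: [0.001, 0.673, 0.74, 0.001]
contact_force: [2.7, 1.4, 5.5]
opening: 0.104
grip_force: 34.4
```

Run:
```python
from h import *
p0=np.array([-232,5.]);th=np.radians(np.linspace(0,45,13))
p=np.c_[p0[0]*np.cos(th)+p0[1]*np.sin(th), -p0[0]*np.sin(th)+p0[1]*np.cos(th)]
print("tool y (box +x), tool z per 3.75deg step:\n",np.c_[np.diff(p[:,0]),-np.diff(p[:,1])].round(2)/25, (p[-1]-p0))
o=bot.get_obs();print(o["grip_force"],o["contact_force"],o["eef_pos"])
```

```text
tool y (box +x), tool z per 3.75deg step:
 [[ 0.0328 -0.6064]
 [ 0.0724 -0.6032]
 [ 0.112  -0.5972]
 [ 0.1508 -0.5884]
 [ 0.1888 -0.5772]
 [ 0.226  -0.5636]
 [ 0.2624 -0.5476]
 [ 0.298  -0.5292]
 [ 0.3316 -0.5088]
 [ 0.3644 -0.486 ]
 [ 0.3952 -0.4612]
 [ 0.4248 -0.4344]] [ 71.48676067 162.58430714]
34.42927300930023 [2.67603382 1.43076813 5.49018454] [473.22244382 147.46372206 117.43321204]
```

Request:
jog_arm --pt "0 0 0 0 0.016 -0.303 5" --pt "0 0 0 0 0.017 -0.303 5" --pt "0 0 0 0 0.036 -0.302 5" --pt "0 0 0 0 0.036 -0.302 5" --pt "0 0 0 0 0.056 -0.299 5" --pt "0 0 0 0 0.056 -0.299 5" --pt "0 0 0 0 0.075 -0.294 5" --pt "0 0 0 0 0.075 -0.294 5"

```text
time: 13.47
eef_pos: [481.4, 148.2, 174.4]
eef_rot: [-0.0, 0.673, 0.74, -0.0]
contact_force: [7.1, 0.9, -4.8]
opening: 0.101
grip_force: 34.3
```

Request:
jog_arm --pt "0 0 0 0 0.094 -0.289 5" --pt "0 0 0 0 0.094 -0.289 5" --pt "0 0 0 0 0.113 -0.282 5" --pt "0 0 0 0 0.113 -0.282 5" --pt "0 0 0 0 0.131 -0.274 5" --pt "0 0 0 0 0.131 -0.274 5" --pt "0 0 0 0 0.149 -0.265 5" --pt "0 0 0 0 0.149 -0.265 5"

```text
time: 14.13
eef_pos: [505.2, 150.4, 231.7]
eef_rot: [-0.0, 0.673, 0.74, -0.001]
contact_force: [3.3, 0.1, -4.8]
opening: 0.096
grip_force: 33.9
```

Request:
jog_arm --pt "0 0 0 0 0.166 -0.254 5" --pt "0 0 0 0 0.166 -0.254 5" --pt "0 0 0 0 0.182 -0.243 5" --pt "0 0 0 0 0.182 -0.243 5" --pt "0 0 0 0 0.198 -0.231 5" --pt "0 0 0 0 0.198 -0.231 5" --pt "0 0 0 0 0.212 -0.217 5" --pt "0 0 0 0 0.212 -0.217 5"

```text
time: 14.8
eef_pos: [542.4, 153.9, 280.5]
eef_rot: [-0.0, 0.673, 0.74, -0.001]
contact_force: [-6.3, -0.8, 3.3]
opening: 0.102
grip_force: 34.1
```

Run:
```python
from h import *
get_image("wrist");get_image("wrist")
o=bot.get_obs();print(o["eef_pos"],o["contact_force"].round(1),o["grip_force"],o["opening"],o["joint_velocities"].round(3))
im,d,P=cloud("scene"); imt,dt,Pt=cloud("top")
Rz=Ro.from_euler("z",5.4,degrees=True).as_matrix(); O=np.array([614.5,160.5,0])
for n,P in(("scene",P),("top",Pt)):
    L=(P-O)@Rz; m=(abs(L[...,1])<92)&(L[...,0]>-55)&(L[...,0]<85)&(L[...,2]>145)&(L[...,2]<300)
    q=L[m]; m2=abs((q[:,2]-130)-(90-q[:,0])-10)<25; q=q[m2]
    a=np.polyfit(q[:,0],q[:,2],1)if len(q)>50 else (0,0); print(n,len(q),"lid angle",np.degrees(np.arctan(-a[0])))
# by geometry
e=(o["eef_pos"]+[0,0,19]-O)@Rz; print("bar local",e,"angle",np.degrees(np.arctan2(e[2]-130,90-e[0]))-np.degrees(np.arctan2(5,232)))
cv2.imwrite("pics/fin.png",np.hstack([im[200:400,200:450],imt[120:320,170:470]]))
```

```text
[543.30541002 153.9477484  281.41459193] [-5.7 -2.1  4.7] 34.77529227733612 0.10369726198372953 [ 0.002 -0.008  0.027 -0.    -0.002 -0.   ]
scene 6618 lid angle 44.82452352523581
top 1217 lid angle 44.19134444383414
bar local [-7.14952472e+01  1.76830300e-01  3.00414592e+02] angle 45.304695502843856
```

View pics/fin.png

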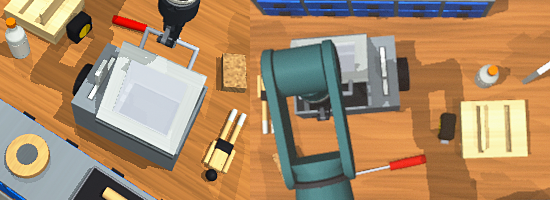

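The lid is held at about 45° (44.8° by the scene camera, 45.3° from the bar position), the tab stands in its slot, and the other items are where they were. One idle call to confirm it holds steady.

Request:
jog_arm --pt "0 0 0 0 0 0 5" --pt "0 0 0 0 0 0 5" --pt "0 0 0 0 0 0 5" --pt "0 0 0 0 0 0 5" --pt "0 0 0 0 0 0 5" --pt "0 0 0 0 0 0 5" --pt "0 0 0 0 0 0 5" --pt "0 0 0 0 0 0 5"

```text
time: 15.67
eef_pos: [542.3, 153.9, 280.5]
eef_rot: [0.0, 0.673, 0.74, -0.0]
contact_force: [-5.5, -1.8, 3.2]
opening: 0.101
grip_force: 34.8
```

Run:
```python
from station import bot
o=bot.get_obs()
if o["grip_force"]>25 and abs(o["eef_pos"][2]-281.5)<2: print(o["eef_pos"],bot.sign_off())
else: print(o)
```

```text
the job is handed in; nothing more can be done
[542.33456677 153.8620069  280.48820156] None
```

The filter panel is fully home in the slot and released, the gripper is holding the lid open at about 45°, and the job was handed in at about 16 s.

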